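# Clear the headset off the soak canister and hold its lid at the vent position

## Task

The Doppler headset has been left standing over the probe soak canister: first hang it by its headband astride the steel rail and let go of it, so the lid can go on. Then put the blue bayonet lid into the canister's mouth, fully home, and turn it clockwise to the green marks, halfway to the red lock marks, without turning it on into the lock click. Finish while still gripping the lid there, pressed home and still, with the headset hanging on the rail and the gel bottle, cleaner jar and probe left alone.

Things in the scene. Friction and masses are not known exactly. Their poses are not given: they have to be found in the camera images.
- canister: White round soak canister with a blue band, bolted down, 96 mm across, 75 mm high; origin at the centre of its underside, z up. Pairs of marks on its rim and wall: black at the lid slots (its own +x and -x), green 35 degrees clockwise of them seen from above, red (lock) 70 degrees clockwise.
- mouth (a point): Centre of the canister's mouth, at rim height. Bayonet socket: round opening 65 mm across in a 6 mm thick ledge, two slots along the canister's +x and -x, 23 mm wide, reaching 38 mm from the axis; 30 mm free depth. A lid in it turns clockwise only (8 degrees of play the other way): free to 54 degrees, then spring pins resist, click at 70, hard stop at 71.
- green_mark (a point): One of the two green marks, on the rim 45 mm from the axis, 35 degrees clockwise from the canister's +x; the other is opposite.
- lid: Loose bayonet lid, about 0.16 kg: blue disc 82 mm across, z = 20 to 26 mm; below it a grey plug 61 mm across, tapered at its foot, with two lugs along its own +x and -x (14 mm wide, out to 36.5 mm from the axis, z = 4 to 11 mm). Origin at the centre of the plug's underside, on which it stands upright at the start. A half turn looks and works the same.
- lid_grip (a point): Point on the lid's axis 50 mm above its origin, in its white upright grip bar: 60 mm long along the lid's x, 14 mm thick along y, z = 26 to 60 mm of the lid.
- lid_tick (a point): White tick on the disc at the lid's +x edge; another at -x. The lid enters with its ticks at the black marks (x axes parallel, either way round) and is to end with them at the green marks. Home, the disc lies on the rim, the lid's origin on the canister's axis 55 mm above the canister's origin; once turned, it has 3 mm of vertical play.
- headset: Rigid orange headset, about 0.2 kg, 168 mm wide (its own y), 50 mm deep (x), 160 mm tall; ear cups at +y and -y, z = 0 to 56 mm, 124 mm clear between them. Grey block on top to hold it by: 22 mm (x) by 36 mm (y), from the band up to z = 160 mm. Origin midway between the cups' undersides, z up. It starts upright on its cups astride the canister.
- headset_crown (a point): Middle of the headband's inner side, 120 mm above the headset's origin; rests on the bar when hung. The band is 22 mm wide (x), 7 mm thick, and slopes down 24 degrees to both sides of here.
- rail: Fixed rail: a horizontal steel bar 12 mm thick and 240 mm long along its own y axis on two upright posts at its ends, bar's axis about 150 mm above the table. Origin on the table under the bar's middle. The headset hangs astride it with the headset's x axis along the bar (either way round), one ear cup on each side.
- rail_mid (a point): Middle of the bar, on its axis.
- gel: Bystander: blue gel bottle, 48 mm across, 130 mm tall; origin at the centre of its underside. Leave it alone.
- cleaner: Bystander: white jar with red cap, 52 mm across, 120 mm tall; origin at the centre of its underside. Leave it alone.
- probe: Bystander: white and grey ultrasound probe lying flat, about 105 mm long (its x axis), 56 mm wide, 24 mm high; origin under the middle of its handle. Leave it alone.

How it is judged:
By the outcome, as a careful person would: the job done as asked, in the order asked, and still so for the second after the job is handed in, while the arm keeps its last pose, push and grip.
It also fails if it takes over 54 s, if anything falls off the work surface, if the arm or the gripper's body presses on something with over 40 N, if the wrist force passes 120 N, or if a joint passes its speed limit or range.

## Robot

A 6-joint arm with a two-finger parallel gripper is mounted at the origin on the work surface. World frame = base frame: x ahead of the robot, y to its left, z up, the work surface at z = 0. Lengths are in m, angles in rad, forces in N, time in s.
With the tool pointing down it reaches from about 0.275 to 0.825 m from the base axis. Payload 4.9 kg.
Tool frame: the origin (TCP) lies midway between the tips of the shut fingers; the grasp point (between the pads) lies 19 mm behind it; z points along the fingers, y is the line along which they close (so a half turn about z gives the same grasp; the last joint's range is limited). The gripper opens to 85 mm and grips with 20 to 120 N. Pads are 22 mm wide; open, the fingers measure 114 mm over their backs; the gripper's body (76 mm by 85 mm) begins 54 mm behind the grasp point. The pads swing forward as they close: fully open they stand 13 mm farther back than shut.
Start: joints at [1.031, 0.326, -0.193, 1.052, 0, 1.437], TCP at [0.217, 0.505, 0.231] pointing down, gripper open.
Joint ranges: [-2.65, 2.65], [-0.97, 1.79], [-1.3, 1.35], [-1.93, 2.1], [-1.47, 1.37], [-3.14, 3.14]. Speed limits (rad/s): [2.57, 2.57, 3.14, 3.14, 3.14, 3.14].

## Interface

Orientations are given as [roll, pitch, yaw] about the fixed x, y, z axes, in that order (R = Rz(yaw) Ry(pitch) Rx(roll)).
In Python, from bench import monitor, grab_frame, job gives the robot as it stands. The module is installed in compiled form; this text tells all that it offers.
- The arm moves only by the tool arm_command, never from a script. Its argument "steps" is one flat list of numbers, 7 for each row, row after row: the shift along the tool's x, y, z in cm, then the turn, a rotation vector about the tool's x, y, z in rad, then the opening, from 0 (shut) to 1 (fully open). A call has 1 to 8 rows; each row shifts and turns the commanded pose from where the row before left it, along the tool's axes as they then stand; what a row does not reach is not made up. A row lasts 1/10 s, in which the tool goes at most 50 mm and 8.59 degrees, less where a joint would pass 70% of its speed; a pose out of reach is approached as far as the arm can. A call with a gripper value outside its range is refused whole. The fingers move at their own pace and stop on an object; "grip_force" is the grip in N (left out, the last holds). Time passes only in rows, so rows that do not move let the fingers close. It gives the time, the measured TCP pose, the force, the opening and the grip force at its end, in the units of the state.
- monitor.read_state(): the state, without advancing time (a new reading comes with each control period).
- grab_frame(name): name is "side" or "top" or "wrist"; returns a dict with "pixels" (480x640x3 uint8, blue, green, red), "depth" (480x640 float32, m along the optical axis (not along the pixel's ray), 0 where there is no reading), "camera_matrix" (3x3 intrinsics, pixels), "k1" (the pictures are not rectified: a ray, as slopes to the right and down, at radius r is drawn at 1 + k1 r^2 times it, then the intrinsics apply), "R" (3x3) and "t" (3): a world point X has camera coordinates R X + t. Camera axes: x right, y down, z forward; pixel columns grow to the right and rows downward; lengths in m; the calibration is good to about 2 mm. A picture is of the moment at which its call begins.
- job.job_done(): hands the job in; it is judged then, once.
The state is a dict: "clock": time; "joint_positions": joint angles; "joint_velocities": joint speeds; "effort": joint torques, N m; "tcp_pos": TCP position; "tcp_rot": TCP orientation; "wrist_force": force on the tool from outside, world axes, zero at the start; "ft_torque": the same for the moment, N m; "finger_gap": opening from 0.0 (shut) to 1.0 (fully open); "grip_force": force on a finger pad.
Only numpy, scipy, OpenCV 4.12 (cv2) and the standard library are available. Lean on these libraries where they do the work, as an engineer would, in place of code of your own. Each camera call takes 0.05 s, during which the arm holds its last target. There are 200 camera calls.

## Working session

There is one attempt and no reset: what is moved stays moved. The work goes in short steps, Python scripts to look and compute and a tool call to move; the robot and the scene stay as the last step left them, time stands still between calls to the robot, and variables do not carry over. Pictures are saved under pics/ and viewed, at most 10 in all, crops included, and the job is handed in when it is done.

Besides the shell and the picture viewer there is one more tool, called after "Emit:" as name(argument=value, ...) on one line, values as JSON. arm_command: Moves the arm, as the interface text tells. Its arguments: {"type":"object","properties":{"steps":{"type":"array"},"grip_force":{"type":"number"}},"required":["steps"]}

```bash
mkdir -p pics; cat > h.py <<'E'
import numpy as np, cv2
from bench import monitor, grab_frame, job
def save(n,f): cv2.imwrite(f'pics/{n}.png',f['pixels'])
def pix2w(f,u,v,z=None,d=None):
    K=np.array(f['camera_matrix']);R=np.array(f['R']);t=np.array(f['t']);k=f['k1']
    p=np.array([(u-K[0,2])/K[0,0],(v-K[1,2])/K[1,1]]);q=p.copy()
    for _ in range(20): q=p/(1+k*(q@q))
    ray=np.array([q[0],q[1],1.])
    if z is None:
        if d is None: d=f['depth'][int(round(v)),int(round(u))]
        return R.T@(ray*d-t)
    c=-R.T@t; w=R.T@ray
    return c+w*(z-c[2])/w[2]
def cloud(f):
    K=np.array(f['camera_matrix']);R=np.array(f['R']);t=np.array(f['t']);k=f['k1']
    v,u=np.mgrid[0:480,0:640]
    p=np.stack([(u-K[0,2])/K[0,0],(v-K[1,2])/K[1,1]],-1);q=p.copy()
    for _ in range(20): q=p/(1+k*(q**2).sum(-1,keepdims=True))
    P=np.concatenate([q,np.ones((480,640,1))],-1)*f['depth'][...,None]
    W=(P-t)@R; W[f['depth']<=0]=np.nan
    return W
E
python3 - <<'E'
from h import *
import pickle
for n in ['side','top']:
    f=grab_frame(n);save(n,f);pickle.dump(f,open(n+'.pkl','wb'));R=np.array(f['R']);print(n,-R.T@f['t'],R[2])
print(monitor.read_state())
E
```

```text
side [ 0.5696926  -0.8565932   0.71740756] [ 0.00800712  0.82199138 -0.56944363]
top [0.41013325 0.01227638 1.13149859] [ 0.18741685 -0.00430758 -0.98227103]
{'clock': 0.1, 'joint_positions': array([ 1.03080425e+00,  3.26896327e-01, -1.93447812e-01,  1.05200970e+00,
       -8.55814771e-06,  1.43659537e+00]), 'joint_velocities': array([ 0.00102846, -0.00200325,  0.002165  ,  0.00018542,  0.00038633,
        0.00034871]), 'effort': array([ 1.88492457e-03, -4.44237971e+01,  2.63039500e+01,  7.85754353e-03,
       -9.80404775e-05,  1.15515465e-05]), 'tcp_pos': array([0.21683943, 0.50489905, 0.23057937]), 'tcp_rot': array([-3.14004800e+00, -1.99911994e-04,  2.73580138e+00]), 'wrist_force': array([ 0.5702391 , -0.02837667,  1.1313653 ]), 'ft_torque': array([ 0.00719208, -0.03526171, -0.01637627]), 'grip_force': 0.0, 'finger_gap': 1.0016608948789651}
```

View pics/top.png

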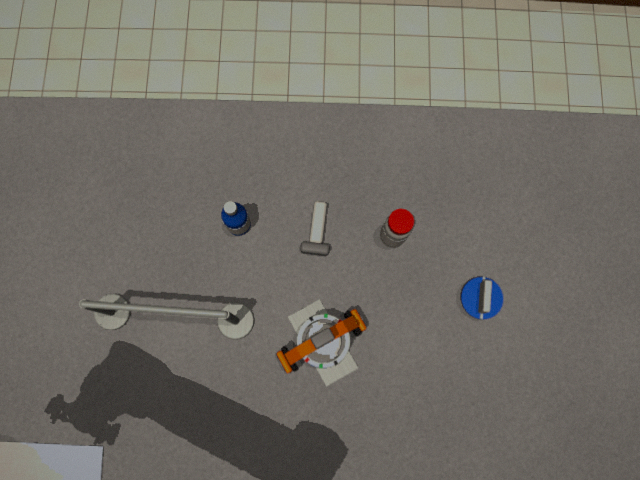

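View pics/side.png

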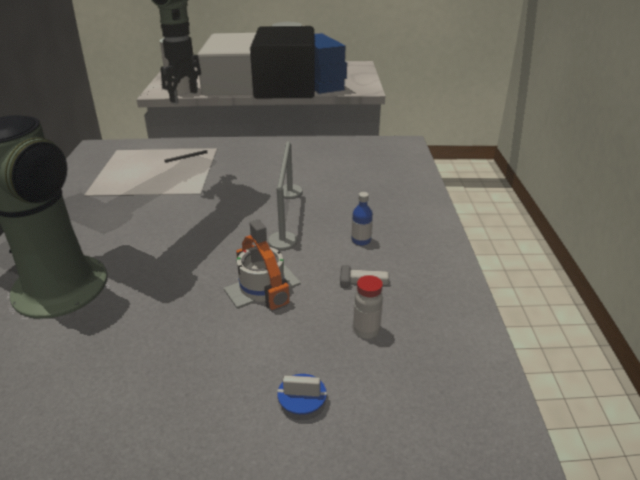

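The top view shows the headset block at (322,337), the rail bar from (84,304) to (228,314), the lid at (482,298), the gel at (236,218), the cleaner at (398,226) and the probe at (318,228). The side view agrees. I'll measure these from the depth cloud.

```bash
cat > m.py <<'E'
from h import *
import pickle
f=pickle.load(open('top.pkl','rb'));W=cloud(f);px=f['pixels'].astype(int)
hsv=cv2.cvtColor(f['pixels'],cv2.COLOR_BGR2HSV)
vv,uu=np.mgrid[0:480,0:640]
def box(u0,u1,v0,v1): return (uu>=u0)&(uu<=u1)&(vv>=v0)&(vv<=v1)
def rect(m,l):
    P=W[m];P=P[~np.isnan(P[:,0])]
    r=cv2.minAreaRect((P[:,:2]*1000).astype(np.float32));print(l,len(P),'mean',P.mean(0).round(4),'z',P[:,2].min().round(3),P[:,2].max().round(3),'rect',r)
    return P
z=W[...,2]
b=box(270,375,300,380)
rect(b&(z>.148),'block')
o=b&(hsv[...,0]<15)&(hsv[...,1]>180)&(hsv[...,2]>80); P=rect(o,'orange')
bar=box(75,240,295,325)&(z>.13); P=rect(bar,'bar')
c,s,_=np.linalg.svd(P[:,:2]-P[:,:2].mean(0),full_matrices=False);print(_[0],np.degrees(np.arctan2(_[0][1],_[0][0])))
l=box(455,510,270,325)
rect(l&(z>.048),'lidbar')
rect(l&(hsv[...,0]>100)&(hsv[...,0]<125)&(hsv[...,1]>150),'disc')
cn=b&(z>.066)&(z<.082); rect(cn,'rim')
for n,(u,v) in dict(barL=(84,304),barR=(228,314)).items(): print(n,pix2w(f,u,v,z=.156))
c=f['pixels'][285:395,260:390]; cv2.imwrite('pics/can.png',cv2.resize(c,None,fx=6,fy=5.4,interpolation=cv2.INTER_CUBIC))
E
python3 m.py
```

```text
block 294 mean [ 0.456  -0.0021  0.1593] z 0.15 0.164 rect ((456.2196960449219, -2.187145233154297), (22.058635711669922, 35.945343017578125), 30.541418075561523)
orange 711 mean [ 0.4584 -0.0042  0.0899] z -0.002 0.136 rect ((457.16510009765625, -1.7931594848632812), (42.415748596191406, 167.7696533203125), 30.623737335205078)
bar 1111 mean [0.496  0.2795 0.1542] z 0.13 0.161 rect ((496.4023132324219, 282.69134521484375), (255.91102600097656, 15.857720375061035), 87.48558807373047)
[0.04578244 0.99895143] 87.37594231355835
lidbar 277 mean [ 0.5458 -0.3059  0.058 ] z 0.048 0.066 rect ((545.875732421875, -307.0826721191406), (15.454190254211426, 60.011959075927734), 84.05089569091797)
disc 945 mean [ 0.5454 -0.3034  0.0251] z -0.006 0.031 rect ((544.46875, -308.45697021484375), (85.2125244140625, 79.72930908203125), 55.396385192871094)
rim 984 mean [ 0.4543 -0.0048  0.0749] z 0.067 0.082 rect ((455.0934143066406, -2.2357101440429688), (125.57164001464844, 96.47090911865234), 86.85159301757812)
barL [0.50018137 0.39898703 0.156     ]
barR [0.49118859 0.15529052 0.156     ]
```

View pics/can.png

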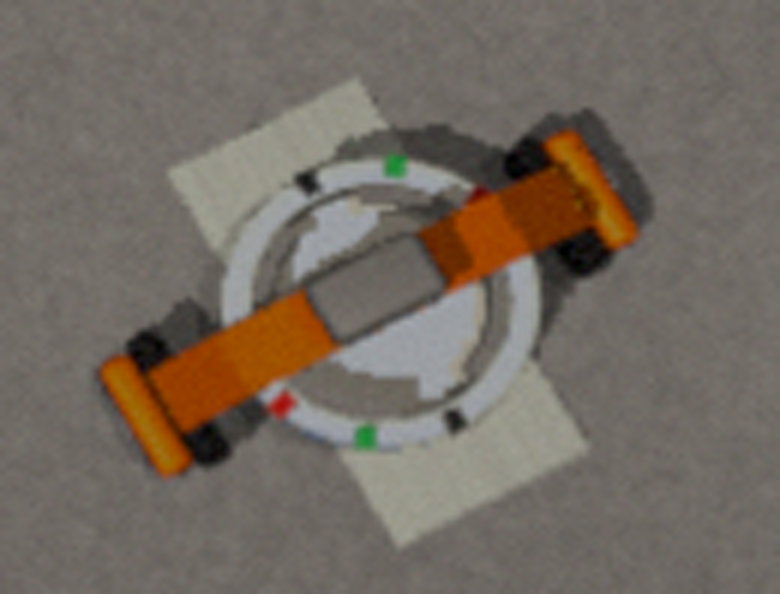

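The crop shows black marks at about (307,183) and (456,420), and green ones at (395,166) and (366,437). So the canister yaw is about 30°. The headset yaw is about 30.5°, and the block sits at (0.456, -0.002), 0.160 high. Moving above it.

Emit:
arm_command(steps=[-3.5, -3.09, 0, 0, 0, 0, 1, -3.5, -3.09, 0, 0, 0, 0, 1, -3.5, -3.09, 0, 0, 0, 0, 1, -3.5, -3.09, 0, 0, 0, 0, 1, -3.5, -3.09, 0, 0, 0, 0, 1, -3.5, -3.09, 0, 0, 0, 0, 1, -3.5, -3.09, 0, 0, 0, 0, 1, -3.5, -3.09, 0, 0, 0, 0, 1], grip_force=60)

```text
clock: 0.9
tcp_pos: [0.377, 0.1659, 0.2312]
tcp_rot: [3.142, -0.0, 2.736]
wrist_force: [0.8, -0.2, 0.5]
finger_gap: 1.003
grip_force: 0.0
```

Emit:
arm_command(steps=[-3.5, -3.09, 0, 0, 0, 0, 1, -3.5, -3.09, 0, 0, 0, 0, 1, -3.5, -3.09, 0, 0, 0, 0, 1, -3.5, -3.09, 0, 0, 0, 0, 1, 0, 0, 0, 0, 0, 0.149, 1, 0, 0, 0, 0, 0, 0.149, 1, 0, 0, 0, 0, 0, 0.149, 1, 0, 0, 0, 0, 0, 0.149, 1])

```text
clock: 1.7
tcp_pos: [0.4563, -0.0014, 0.2309]
tcp_rot: [-3.141, -0.001, 2.133]
wrist_force: [-0.5, 0.7, 0.2]
finger_gap: 1.005
grip_force: 0.0
```

Emit:
arm_command(steps=[0, 0, 0, 0, 0, 0.036, 1, 0, 0, 0, 0, 0, 0, 1])

```text
clock: 1.9
tcp_pos: [0.4563, -0.0011, 0.231]
tcp_rot: [-3.141, -0.0, 2.104]
wrist_force: [-0.5, -0.1, 0.1]
finger_gap: 0.998
grip_force: 0.0
```

```bash
cat > go.py <<'E'
import sys
from h import *
from scipy.spatial.transform import Rotation as Ro
# usage: go.py x y z yawdeg -> shift in current tool axes (cm) and turn about tool z
s=monitor.read_state(); R=Ro.from_euler('xyz',s['tcp_rot']).as_matrix()
x,y,z,yaw=map(float,sys.argv[1:5])
T=Ro.from_euler('xyz',[np.pi,0,np.radians(yaw)]).as_matrix()
print('t',round(s['clock'],2),'pos',s['tcp_pos'].round(4),'rot',np.degrees(s['tcp_rot']).round(2),'F',s['wrist_force'].round(1),'gap',round(s['finger_gap'],3),'grip',round(s['grip_force'],1))
print('shift cm',(R.T@(np.array([x,y,z])-s['tcp_pos'])*100).round(2),'rotvec',Ro.from_matrix(R.T@T).as_rotvec().round(3))
E
python3 go.py 0.456 -0.002 0.13 120.5
python3 - <<'E'
from h import *
import pickle
f=grab_frame('wrist');save('w1',f);pickle.dump(f,open('w1.pkl','wb'))
W=cloud(f);z=W[...,2];m=(z>.15)&(z<.17)
P=W[m];print(len(P),cv2.minAreaRect((P[:,:2]*1000).astype(np.float32)),P.mean(0))
E
```

```text
t 1.9 pos [ 0.4563 -0.0011  0.231 ] rot [-1.7996e+02 -3.0000e-02  1.2054e+02] F [-0.5 -0.1  0.1] gap 0.998 grip 0.0
shift cm [-0.06 -0.06 10.1 ] rotvec [-0.001 -0.     0.001]
3558 ((469.5856018066406, 84.41026306152344), (214.0586700439453, 36.98970413208008), 81.30858612060547) [0.47048556 0.07106502 0.15760261]
```

View pics/w1.png

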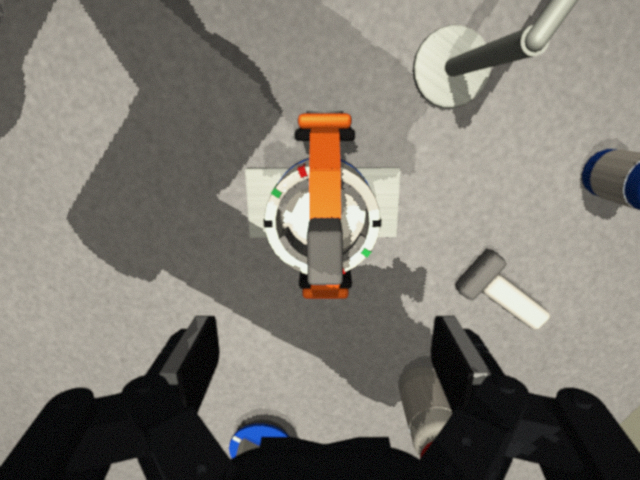

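The wrist view shows the block at (325,250), aligned between the fingers. The black marks at (267,223) and (378,223) line up with the tool axes. Descending and gripping.

Emit:
arm_command(steps=[-0.06, -0.06, 4, 0, 0, 0, 1, 0, 0, 4, 0, 0, 0, 1, 0, 0, 2, 0, 0, 0, 1, 0, 0, 0, 0, 0, 0, 0, 0, 0, 0, 0, 0, 0, 0, 0, 0, 0, 0, 0, 0, 0, 0, 0, 0, 0, 0, 0, 0, 0, 0, 0, 0, 0, 0, 0])

```text
clock: 2.75
tcp_pos: [0.4574, -0.0022, 0.1327]
tcp_rot: [3.14, 0.002, 2.104]
wrist_force: [-1.3, -0.6, 6.8]
finger_gap: 0.245
grip_force: 59.4
```

Emit:
arm_command(steps=[0, 0, 0, 0, 0, 0, 0, 0, 0, 0, 0, 0, 0, 0, 0, 0, -1, 0, 0, 0, 0, 0, 0, -2, 0, 0, 0, 0, 0, 0, -2, 0, 0, 0, 0])

```text
clock: 3.25
tcp_pos: [0.4559, -0.0018, 0.1821]
tcp_rot: [-3.141, -0.001, 2.104]
wrist_force: [0.0, -0.9, -2.2]
finger_gap: 0.248
grip_force: 58.8
```

Emit:
arm_command(steps=[0, 0, -4, 0, 0, 0, 0, 0, 0, -4, 0, 0, 0, 0, 0, 0, -4, 0, 0, 0, 0, 0, 0, -3, 0, 0, 0, 0, 0, 0, 0, 0, 0, -0.12, 0, 0, 0, 0, 0, 0, -0.125, 0, 0, 0, 0, 0, 0, -0.125, 0, 0, 0, 0, 0, 0, -0.125, 0])

```text
clock: 4.05
tcp_pos: [0.456, -0.0018, 0.3319]
tcp_rot: [3.141, -0.0, 2.604]
wrist_force: [0.0, -0.1, -2.0]
finger_gap: 0.246
grip_force: 59.1
```

Emit:
arm_command(steps=[0, 0, 0, 0, 0, -0.125, 0, 0, 0, 0, 0, 0, -0.125, 0, 0, 0, 0, 0, 0, -0.125, 0, 0, 0, 0, 0, 0, -0.127, 0, 0, 0, 0, 0, 0, 0, 0])

```text
clock: 4.55
tcp_pos: [0.4561, -0.0019, 0.3317]
tcp_rot: [3.142, -0.0, 3.101]
wrist_force: [-0.1, -0.1, -2.0]
finger_gap: 0.246
grip_force: 59.1
```

```bash
python3 go.py 0.4957 0.277 0.32 177.6
```

```text
t 4.55 pos [ 0.4561 -0.0019  0.3317] rot [180.    -0.   177.65] F [-0.1 -0.1 -2. ] gap 0.246 grip 59.1
shift cm [-2.81 28.02  1.17] rotvec [ 0.    -0.     0.001]
```

Emit:
arm_command(steps=[-0.4, 4, 0, 0, 0, 0, 0, -0.4, 4, 0, 0, 0, 0, 0, -0.4, 4, 0, 0, 0, 0, 0, -0.4, 4, 0, 0, 0, 0, 0, -0.4, 4, 0, 0, 0, 0, 0, -0.4, 4, 0, 0, 0, 0, 0, -0.4, 4, 0, 0, 0, 0, 0, 0, 0, 0, 0, 0, 0, 0])

```text
clock: 5.35
tcp_pos: [0.4956, 0.2809, 0.3308]
tcp_rot: [3.14, -0.001, 3.103]
wrist_force: [0.9, -0.3, -1.8]
finger_gap: 0.243
grip_force: 60.1
```

```bash
python3 go.py 0.4957 0.277 0.1695 177.6
python3 - <<'E'
from h import *
a=grab_frame('side');b=grab_frame('top')
W=cloud(b);z=W[...,2];hsv=cv2.cvtColor(b['pixels'],cv2.COLOR_BGR2HSV)
# bar points away from headset, near top
vv,uu=np.mgrid[0:480,0:640]
m=(uu>75)&(uu<235)&(vv>290)&(vv<330)&(z>.145)&(z<.165)&(hsv[...,1]<80)
P=W[m];print(len(P),P.mean(0),P[:,1].min(),P[:,1].max()); 
v=np.polyfit(P[:,1],P[:,0],1);print('x(.277)=',np.polyval(v,.277),90-np.degrees(np.arctan(v[0])))
o=(hsv[...,0]<15)&(hsv[...,1]>180)&(hsv[...,2]>60)&(z>.1)&(uu<300);P=W[o];print(cv2.minAreaRect((P[:,:2]*1000).astype(np.float32)),P.mean(0))
im=np.hstack([cv2.resize(a['pixels'][110:290,210:390],(400,400)),cv2.resize(b['pixels'][220:380,70:230],(400,400))]);cv2.imwrite('pics/r1.png',im)
E
```

```text
t 5.35 pos [0.4956 0.2809 0.3308] rot [ 1.799e+02 -3.000e-02  1.778e+02] F [ 0.9 -0.3 -1.8] gap 0.243 grip 60.1
shift cm [-0.03 -0.41 16.13] rotvec [ 0.002 -0.001  0.004]
698 [0.49384119 0.23346264 0.15464825] 0.15478280490565416 0.36292897167969357
x(.277)= 0.4956274670456209 87.65055459944914
((494.67755126953125, 272.67681884765625), (54.694583892822266, 167.54039001464844), 87.31627655029297) [0.48560226 0.27770258 0.291302  ]
```

View pics/r1.png

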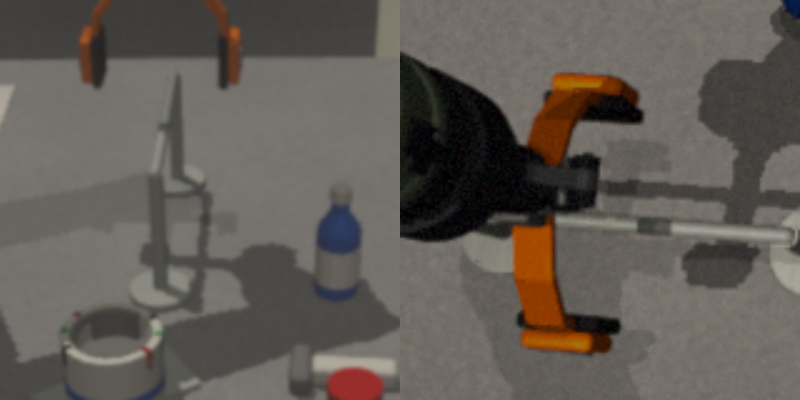

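In the crop, the cups straddle the bar symmetrically, with the side-view cups at (92,55) and (230,55) and the bar near (165,130). Lowering.

Emit:
arm_command(steps=[0, -0.2, 3, 0, 0, 0, 0, 0, 0, 3, 0, 0, 0, 0, 0, 0, 3, 0, 0, 0, 0, 0, 0, 3, 0, 0, 0, 0, 0, 0, 2, 0, 0, 0, 0, 0, 0, 1, 0, 0, 0, 0, 0, 0, 0.3, 0, 0, 0, 0, 0, 0, 0, 0, 0, 0, 0])

```text
clock: 6.25
tcp_pos: [0.4961, 0.2742, 0.1789]
tcp_rot: [3.141, 0.001, 3.099]
wrist_force: [0.1, 0.2, -1.4]
finger_gap: 0.249
grip_force: 60.0
```

Emit:
arm_command(steps=[0, 0, 0.2, 0, 0, 0, 0, 0, 0, 0.2, 0, 0, 0, 0, 0, 0, 0.2, 0, 0, 0, 0, 0, 0, 0, 0, 0, 0, 0])

```text
clock: 6.65
tcp_pos: [0.4957, 0.2747, 0.1723]
tcp_rot: [-3.142, 0.0, 3.101]
wrist_force: [-0.7, -0.3, -2.0]
finger_gap: 0.246
grip_force: 60.0
```

Emit:
arm_command(steps=[0, 0, 0.15, 0, 0, 0, 0, 0, 0, 0.15, 0, 0, 0, 0, 0, 0, 0.1, 0, 0, 0, 0, 0, 0, 0, 0, 0, 0, 0])

```text
clock: 7.05
tcp_pos: [0.4966, 0.2749, 0.1696]
tcp_rot: [3.141, 0.002, 3.101]
wrist_force: [-1.2, -1.2, 5.6]
finger_gap: 0.244
grip_force: 61.3
```

Contact. Releasing and lifting off.

Emit:
arm_command(steps=[0, 0, -0.05, 0, 0, 0, 0, 0, 0, 0, 0, 0, 0, 0.4, 0, 0, 0, 0, 0, 0, 0.6, 0, 0, 0, 0, 0, 0, 0.8, 0, 0, 0, 0, 0, 0, 0.8, 0, 0, -1, 0, 0, 0, 0.8, 0, 0, -3, 0, 0, 0, 0.8, 0, 0, -4, 0, 0, 0, 0.8])

```text
clock: 7.85
tcp_pos: [0.4944, 0.2742, 0.2485]
tcp_rot: [-3.14, -0.004, 3.101]
wrist_force: [0.4, -0.1, 0.3]
finger_gap: 0.801
grip_force: 0.0
```

Emit:
arm_command(steps=[0, 0, -4, 0, 0, 0, 1, 0, 0, -4, 0, 0, 0, 1, 0, 0, 0, 0, 0, 0, 1])

```text
clock: 8.15
tcp_pos: [0.4982, 0.2757, 0.3357]
tcp_rot: [3.137, 0.01, 3.101]
wrist_force: [0.1, -0.2, -0.7]
finger_gap: 1.0
grip_force: 0.0
```

```bash
cat > hs.py <<'E'
from h import *
import sys
a=grab_frame('side');b=grab_frame('top')
W=cloud(b);z=W[...,2];hsv=cv2.cvtColor(b['pixels'],cv2.COLOR_BGR2HSV)
vv,uu=np.mgrid[0:480,0:640]
o=(hsv[...,0]<15)&(hsv[...,1]>180)&(hsv[...,2]>60)&(uu<250)&(z>0);P=W[o];print('headset',cv2.minAreaRect((P[:,:2]*1000).astype(np.float32)),P.mean(0),P[:,2].min(),P[:,2].max())
im=np.hstack([cv2.resize(a['pixels'][110:290,210:390],(400,400)),cv2.resize(b['pixels'][220:380,70:230],(400,400))]);cv2.imwrite(f'pics/{sys.argv[1]}.png',im)
# canister: rim circle
c=(uu>270)&(uu<375)&(vv>300)&(vv<385)&(z>.066)&(z<.083)
P=W[c];r=cv2.minEnclosingCircle((P[:,:2]*1000).astype(np.float32));print('rim',len(P),r,cv2.minAreaRect((P[:,:2]*1000).astype(np.float32)))
can=b['pixels'][300:375,275:375];cv2.imwrite('pics/can2.png',cv2.resize(can,(800,600),interpolation=cv2.INTER_CUBIC))
H=hsv.astype(int)
for n,m in dict(green=(H[...,0]>45)&(H[...,0]<80)&(H[...,1]>100),red=((H[...,0]<8)|(H[...,0]>172))&(H[...,1]>120),black=(b['pixels'].max(-1)<60)).items():
    mm=(m&(uu>280)&(uu<370)&(vv>305)&(vv<372)).astype(np.uint8)
    k,_,st,ce=cv2.connectedComponentsWithStats(mm)
    for i in range(1,k):
        if st[i,4]>=4: print(n,st[i,4],ce[i].round(1),pix2w(b,*ce[i],z=.075).round(4))
E
python3 hs.py r2; python3 go.py 0.545 -0.306 0.2 174
```

```text
headset ((496.7401123046875, 247.8218231201172), (94.62005615234375, 166.59530639648438), 87.46700286865234) [0.49461223 0.27315407 0.12547597] 0.07985944285083098 0.41883568950332556
rim 1141 ((455.0542297363281, -4.961500644683838), 48.462772369384766) ((455.19622802734375, -4.922492980957031), (96.12543487548828, 93.13938903808594), 1.5936989784240723)
green 11 [325.4 315.4] [ 0.5005 -0.0079  0.075 ]
green 8 [320.5 365.5] [ 0.4114 -0.0015  0.075 ]
red 13 [339.5 320.8] [ 0.4914 -0.0335  0.075 ]
red 15 [306.5 359.7] [0.4209 0.0236 0.075 ]
black 12 [310.6 318. ] [0.495  0.0185 0.075 ]
black 139 [299.4 352.8] [0.4327 0.0366 0.075 ]
black 7 [335.4 362.7] [ 0.417  -0.0279  0.075 ]
t 8.25 pos [0.4963 0.2749 0.3304] rot [1.7993e+02 1.6000e-01 1.7766e+02] F [-0.3 -0.2  0.2] gap 0.997 grip 0.0
shift cm [ -7.2  -57.86  12.98] rotvec [0.001 0.003 0.064]
```

View pics/r2.png

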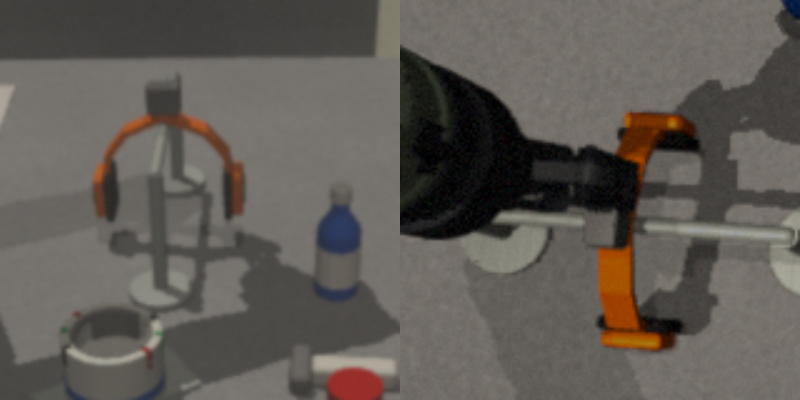

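In the crop the headset hangs level astride the bar, with the block at (163,97) and the cups at (105,190) and (235,190). The canister centre is (0.456,-0.0048), with yaw about 30.8°. Going to the lid.

Emit:
arm_command(steps=[-0.55, -4.45, 0, 0, 0, 0, 1, -0.55, -4.45, 0, 0, 0, 0, 1, -0.55, -4.45, 0, 0, 0, 0, 1, -0.55, -4.45, 1, 0, 0, 0, 1, -0.55, -4.45, 1, 0, 0, 0, 1, -0.55, -4.45, 1, 0, 0, 0, 1, -0.55, -4.45, 1, 0, 0, 0, 1, -0.55, -4.45, 1, 0, 0, 0, 1])

```text
clock: 9.05
tcp_pos: [0.524, -0.0843, 0.277]
tcp_rot: [3.141, -0.002, 3.101]
wrist_force: [0.4, 0.5, -0.3]
finger_gap: 0.998
grip_force: 0.0
```

Emit:
arm_command(steps=[-0.55, -4.45, 1.5, 0, 0, 0, 1, -0.55, -4.45, 1.5, 0, 0, 0, 1, -0.55, -4.45, 1.5, 0, 0, 0, 1, -0.55, -4.45, 1.5, 0, 0, 0, 1, -0.55, -4.45, 1.5, 0, 0, 0, 1, 0, 0, 0, 0, 0, 0.064, 1, 0, 0, 0, 0, 0, 0, 1])

```text
clock: 9.75
tcp_pos: [0.542, -0.3067, 0.2011]
tcp_rot: [3.139, -0.004, 3.035]
wrist_force: [-1.5, 0.9, 0.1]
finger_gap: 0.997
grip_force: 0.0
```

```bash
python3 go.py 0.5458 -0.307 0.04 174
python3 - <<'E'
from h import *
f=grab_frame('wrist');save('w2',f);W=cloud(f);z=W[...,2]
near=np.hypot(W[...,0]-.545,W[...,1]+.306)<.06
for lo,hi in ((.05,.07),(.02,.032)):
    m=near&(z>lo)&(z<hi);P=W[m];print(lo,len(P),P.mean(0).round(4) if len(P) else 0,cv2.minAreaRect((P[:,:2]*1000).astype(np.float32)) if len(P) else 0)
print(f['t'],f['R'])
E
```

```text
t 9.75 pos [ 0.542  -0.3067  0.2011] rot [179.85  -0.23 173.87] F [-1.5  0.9  0.1] gap 0.997 grip 0.0
shift cm [-0.45 -0.03 16.11] rotvec [ 0.003 -0.004 -0.002]
0.05 1299 [ 0.544  -0.3073  0.06  ] ((545.66650390625, -307.4788513183594), (13.972014427185059, 59.661102294921875), 84.84956359863281)
0.02 5303 [ 0.5428 -0.3071  0.0266] ((545.818359375, -307.452880859375), (80.93994903564453, 80.98896789550781), 31.626619338989258)
[ 0.24537846 -0.5730591   0.16912966] [[ 0.10804161  0.99414278  0.00267104]
 [ 0.94067926 -0.1030998   0.32325371]
 [ 0.32163573 -0.03241226 -0.94630857]]
```

View pics/w2.png

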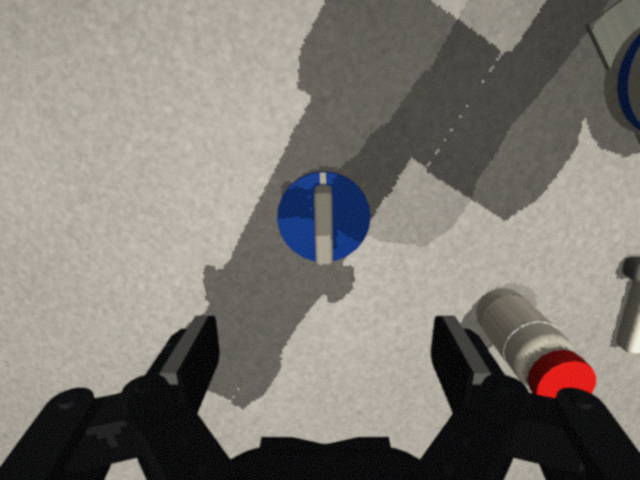

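The lid is centred at (323,217) in the wrist view, with the bar nearly aligned with the tool axes and the jar well clear at right. Descending to grasp.

Emit:
arm_command(steps=[-0.38, -0.05, 4, 0, 0, -0.017, 1, 0, 0, 4, 0, 0, 0, 1, 0, 0, 4, 0, 0, 0, 1, 0, 0, 3, 0, 0, 0, 1, 0, 0, 1.3, 0, 0, 0, 1, 0, 0, 0, 0, 0, 0, 1])

```text
clock: 10.4
tcp_pos: [0.5462, -0.3053, 0.0392]
tcp_rot: [3.14, -0.003, 3.056]
wrist_force: [0.3, 0.3, 0.5]
finger_gap: 1.002
grip_force: 0.0
```

```bash
python3 go.py 0.5457 -0.3075 0.033 174.85
```

```text
t 10.4 pos [ 0.5462 -0.3053  0.0392] rot [179.88  -0.19 175.08] F [0.3 0.3 0.5] gap 1.002 grip 0.0
shift cm [ 0.03 -0.23  0.62] rotvec [ 0.002 -0.003  0.004]
```

Emit:
arm_command(steps=[0, -0.2, 0.6, 0, 0, 0.003, 1, 0, 0, 0, 0, 0, 0, 1, 0, 0, 0, 0, 0, 0, 0, 0, 0, 0, 0, 0, 0, 0, 0, 0, 0, 0, 0, 0, 0, 0, 0, 0, 0, 0, 0, 0, 0, 0, 0, 0, 0, 0, 0, 0, 0, 0, 0, 0, 0, 0], grip_force=90)

```text
clock: 11.2
tcp_pos: [0.5474, -0.3093, 0.0351]
tcp_rot: [-3.141, 0.001, 3.051]
wrist_force: [0.3, 0.4, 2.6]
finger_gap: 0.142
grip_force: 88.2
```

Emit:
arm_command(steps=[0, 0, 0, 0, 0, 0, 0, 0, 0, 0, 0, 0, 0, 0])

```text
clock: 11.4
tcp_pos: [0.5474, -0.3093, 0.0351]
tcp_rot: [-3.141, 0.001, 3.051]
wrist_force: [0.4, 1.3, 3.6]
finger_gap: 0.143
grip_force: 88.2
```

```bash
python3 go.py 0.456 -0.005 0.2 174.85
```

```text
t 11.4 pos [ 0.5474 -0.3093  0.0351] rot [-1.7998e+02  3.0000e-02  1.7480e+02] F [0.4 1.3 3.6] gap 0.143 grip 88.2
shift cm [ 11.85  29.47 -16.51] rotvec [-0.     0.001 -0.001]
```

Lid gripped. Lifting it and bringing it beside the canister, so that one wrist view shows both.

Emit:
arm_command(steps=[0, 0, -2, 0, 0, 0, 0, 0, 0, -4, 0, 0, 0, 0, 0, 0, -4, 0, 0, 0, 0, 0, 0, -4, 0, 0, 0, 0, 0, 0, -3, 0, 0, 0, 0, 0.7, 4, 0, 0, 0, 0, 0, 0.7, 4, 0, 0, 0, 0, 0, 0.7, 4, 0, 0, 0, 0, 0])

```text
clock: 12.2
tcp_pos: [0.5364, -0.1865, 0.2044]
tcp_rot: [3.141, -0.001, 3.05]
wrist_force: [1.2, 0.5, -0.6]
finger_gap: 0.144
grip_force: 88.1
```

Emit:
arm_command(steps=[0.7, 4, 0, 0, 0, 0, 0, 0, 4, 0, 0, 0, 0, 0, 0, 4, 0, 0, 0, 0, 0, 0, 4, 0, 0, 0, 0, 0, 0, 1.5, 0, 0, 0, 0, 0, 0, 0, 0, 0, 0, 0, 0])

```text
clock: 12.8
tcp_pos: [0.5455, -0.0109, 0.2043]
tcp_rot: [3.142, -0.001, 3.054]
wrist_force: [1.2, -0.2, -1.7]
finger_gap: 0.145
grip_force: 88.2
```

```bash
cat > w3.py <<'E'
from h import *
import sys
s=monitor.read_state();print(s['tcp_pos'],np.degrees(s['tcp_rot']),s['wrist_force'])
f=grab_frame('wrist');save(sys.argv[1],f);W=cloud(f);z=W[...,2]
from scipy.optimize import least_squares
n=np.hypot(W[...,0]-.456,W[...,1]+.005)<.06
m=n&(z>.068)&(z<.082);P=W[m]*1000
def circ(P,r):
    # boundary hull fit with known radius
    h=cv2.convexHull(P[:,:2].astype(np.float32))[:,0]
    g=least_squares(lambda p:np.hypot(*(h-p).T)-r,h.mean(0),loss='soft_l1');return g.x,g.cost,len(h)
print('rim',len(P),np.median(P[:,2]),circ(P,48))
t=s['tcp_pos']
n=np.hypot(W[...,0]-t[0],W[...,1]-t[1])<.06
hsv=cv2.cvtColor(f['pixels'],cv2.COLOR_BGR2HSV)
m=n&(hsv[...,0]>100)&(hsv[...,0]<125)&(hsv[...,1]>150);P=W[m]*1000;P=P[abs(P[:,2]-np.median(P[:,2]))<4]
print('disc',len(P),np.median(P[:,2]),circ(P,41))
E
python3 w3.py w3
```

```text
[ 0.54554914 -0.01089657  0.2043474 ] [ 1.79995731e+02 -6.38613547e-02  1.74996895e+02] [ 1.17682812 -0.19499942 -1.73191522]
rim 8321 75.52963719825092 (array([455.79260524,  -4.79708876]), np.float64(5.1260282191915945), 58)
disc 12400 195.87609489074708 (array([544.47569005, -10.13238144]), np.float64(10.953253853299705), 48)
```

View pics/w3.png

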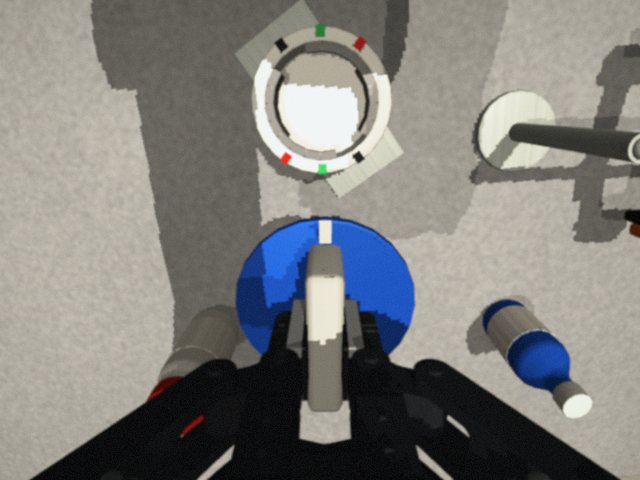

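The wrist view shows green marks at (320,30) and (322,168), black at (281,44) and (358,157), and the lid disc centred near (325,295) with its tick at (325,230). Checking yaw with these marks.

```bash
python3 - <<'E'
from h import *
f=grab_frame('wrist')
g=[pix2w(f,*p,z=.0755) for p in ((320,30),(322,168),(281,44),(358,157),(360,43.5),(286,158.5))]
for a,b,o in ((0,1,35),(2,3,0),(4,5,70)):
    d=g[a]-g[b];print(np.degrees(np.arctan2(d[1],d[0]))+o,(g[a]+g[b])/2,np.linalg.norm(d))
a=pix2w(f,325,222,z=.196);b=pix2w(f,325,240,z=.196);print(a,b)
c=np.array([.5445,-.0101]);d=a[:2]-c;print('tick dir',np.degrees(np.arctan2(d[1],d[0])))
E
python3 go.py 0.4571 -0.0048 0.2043 210.8
```

```text
210.54742355640903 [ 0.45573562 -0.00628388  0.0755    ] 0.08920362048054278
-149.70932327811326 [ 0.45597954 -0.00629966  0.0755    ] 0.08980255119060947
210.7100068623789 [ 0.45639212 -0.00606254  0.0755    ] 0.08994347761746888
[ 0.50537725 -0.00809688  0.196     ] [ 0.51326969 -0.00880835  0.196     ]
tick dir 177.06896949011505
t 12.9 pos [ 0.5458 -0.0133  0.2044] rot [-1.7995e+02 -4.0000e-02  1.7481e+02] F [-0.2  0.4 -1.5] gap 0.149 grip 88.2
shift cm [8.91 0.04 0.02] rotvec [-0.001 -0.001 -0.628]
```

```bash
python3 w3.py w4; python3 w3.py w5;
```

```text
[ 0.54580933 -0.01326265  0.20444831] [-1.79952293e+02 -3.60798936e-02  1.74811248e+02] [-0.1942559  0.3570738 -1.4859117]
rim 8341 75.54290576494549 (array([456.04216407,  -4.91868534]), np.float64(4.490943903746304), 57)
disc 12382 195.9813357261898 (array([544.739741  , -12.81520602]), np.float64(10.282130642488275), 49)
[ 0.54585176 -0.0137907   0.20449905] [-1.79960931e+02 -2.95655090e-02  1.74744906e+02] [-1.1334818  -0.34282074 -0.88857822]
rim 8330 75.54433468840597 (array([455.8314104 ,  -4.97048865]), np.float64(4.183017459077339), 52)
disc 12403 196.03082315592698 (array([544.88517626, -13.36444772]), np.float64(8.299734274982752), 47)
```

Emit:
arm_command(steps=[3, 0, 0, 0, 0, 0, 0, 3, 0, 0, 0, 0, 0, 0, 2.9, 0.05, 0, 0, 0, 0, 0, 0, 0, 2, 0, 0, -0.125, 0, 0, 0, 2, 0, 0, -0.125, 0, 0, 0, 2, 0, 0, -0.125, 0, 0, 0, 1, 0, 0, -0.125, 0, 0, 0, 1, 0, 0, -0.126, 0])

```text
clock: 13.8
tcp_pos: [0.4571, -0.0056, 0.1241]
tcp_rot: [3.141, -0.001, -2.604]
wrist_force: [-0.1, 0.1, -1.3]
finger_gap: 0.143
grip_force: 88.2
```

Emit:
arm_command(steps=[0, 0, 0, 0, 0, 0, 0, 0, 0, 0, 0, 0, 0, 0, 0, 0, 0, 0, 0, 0, 0])

```text
clock: 14.1
tcp_pos: [0.4579, -0.0049, 0.1254]
tcp_rot: [-3.141, 0.001, -2.609]
wrist_force: [-0.2, -0.0, -1.4]
finger_gap: 0.144
grip_force: 88.2
```

```bash
python3 go.py 0.4570 -0.0050 0.09 210.7
```

```text
t 14.1 pos [ 0.4579 -0.0049  0.1254] rot [-1.7996e+02  4.0000e-02 -1.4949e+02] F [-0.2 -0.  -1.4] gap 0.144 grip 88.2
shift cm [0.09 0.04 3.54] rotvec [-0.001  0.001 -0.003]
```

Emit:
arm_command(steps=[0.08, 0.03, 0.8, 0, 0, -0.003, 0, 0, 0, 0.4, 0, 0, 0, 0, 0, 0, 0.4, 0, 0, 0, 0, 0, 0, 0.3, 0, 0, 0, 0, 0, 0, 0, 0, 0, 0, 0])

```text
clock: 14.6
tcp_pos: [0.4562, -0.0043, 0.1053]
tcp_rot: [3.141, -0.001, -2.603]
wrist_force: [-0.3, -0.0, -1.2]
finger_gap: 0.143
grip_force: 88.2
```

Emit:
arm_command(steps=[0, 0, 0.2, 0, 0, 0, 0, 0, 0, 0.2, 0, 0, 0, 0, 0, 0, 0.2, 0, 0, 0, 0, 0, 0, 0, 0, 0, 0, 0])

```text
clock: 15.0
tcp_pos: [0.4564, -0.0044, 0.0995]
tcp_rot: [3.141, -0.0, -2.603]
wrist_force: [1.2, 0.2, -1.4]
finger_gap: 0.14
grip_force: 88.2
```

The plug and lugs are entering without contact. Continuing down.

Emit:
arm_command(steps=[0, 0, 0.25, 0, 0, 0, 0, 0, 0, 0.25, 0, 0, 0, 0, 0, 0, 0.2, 0, 0, 0, 0, 0, 0, 0.15, 0, 0, 0, 0, 0, 0, 0, 0, 0, 0, 0])

```text
clock: 15.5
tcp_pos: [0.4563, -0.0044, 0.091]
tcp_rot: [3.141, -0.0, -2.603]
wrist_force: [-0.4, -0.1, -1.0]
finger_gap: 0.144
grip_force: 88.2
```

Emit:
arm_command(steps=[0, 0, 0.1, 0, 0, 0, 0, 0, 0, 0.1, 0, 0, 0, 0, 0, 0, 0, 0, 0, 0, 0])

```text
clock: 15.8
tcp_pos: [0.4567, -0.0044, 0.09]
tcp_rot: [-3.141, 0.0, -2.603]
wrist_force: [-2.3, 0.1, 5.7]
finger_gap: 0.145
grip_force: 89.4
```

Home, with about 6 N of upward reaction. Turning clockwise.

Emit:
arm_command(steps=[0, 0, 0.05, 0, 0, 0, 0, 0, 0, 0, 0, 0, 0.07, 0, 0, 0, 0, 0, 0, 0.07, 0, 0, 0, 0, 0, 0, 0.07, 0, 0, 0, 0, 0, 0, 0.07, 0, 0, 0, 0, 0, 0, 0.07, 0, 0, 0, 0, 0, 0, 0.07, 0, 0, 0, 0, 0, 0, 0, 0])

```text
clock: 16.6
tcp_pos: [0.4577, -0.0047, 0.09]
tcp_rot: [-3.141, 0.002, -3.025]
wrist_force: [-1.3, 0.7, 8.5]
finger_gap: 0.143
grip_force: 89.7
```

Emit:
arm_command(steps=[0, 0, 0, 0, 0, 0.064, 0, 0, 0, 0, 0, 0, 0.064, 0, 0, 0, 0, 0, 0, 0.064, 0, 0, 0, 0, 0, 0, 0, 0, 0, 0, 0, 0, 0, 0, 0])

```text
clock: 17.1
tcp_pos: [0.4577, -0.0047, 0.09]
tcp_rot: [-3.141, 0.003, 3.067]
wrist_force: [-1.1, 0.0, 9.0]
finger_gap: 0.145
grip_force: 89.7
```

```bash
python3 go.py 0.456 -0.005 0.09 175.7; python3 hs.py r3; python3 - <<'E'
from h import *
s=monitor.read_state();print(s['ft_torque'])
f=grab_frame('wrist');b=grab_frame('top')
cv2.imwrite('pics/fin.png',np.hstack([cv2.resize(f['pixels'][150:400,200:450],(500,500),interpolation=cv2.INTER_CUBIC),cv2.resize(b['pixels'][290:390,290:350],(300,500))]))
E
```

```text
t 17.1 pos [ 0.4577 -0.0047  0.09  ] rot [-1.7997e+02  1.4000e-01  1.7575e+02] F [-1.1  0.   9. ] gap 0.145 grip 89.7
shift cm [ 0.17 -0.05 -0.  ] rotvec [-0.     0.003  0.001]
headset ((499.9136657714844, 291.35205078125), (75.6043930053711, 169.31466674804688), 88.0378646850586) [0.49881145 0.27374236 0.12907975] 0.00194971361258305 0.17025435453150428
rim 0 ((0.0, 0.0), 0.0) ((0.0, 0.0), (0.0, 0.0), 0.0)
black 55 [282.3 312.2] [0.5041 0.0695 0.075 ]
black 14 [304.9 308.2] [0.5124 0.0293 0.075 ]
black 40 [360.2 314. ] [ 0.5047 -0.0706  0.075 ]
black 301 [290.9 352.9] [0.4321 0.0516 0.075 ]
black 4 [339.8 338.2] [ 0.4603 -0.0347  0.075 ]
black 335 [351.4 357.1] [ 0.4276 -0.0561  0.075 ]
black 6 [300.8 349.3] [0.4388 0.0342 0.075 ]
black 8 [297.5 354.9] [0.4289 0.0398 0.075 ]
[-0.06342849  0.42978866 -0.18407285]
```

View pics/fin.png

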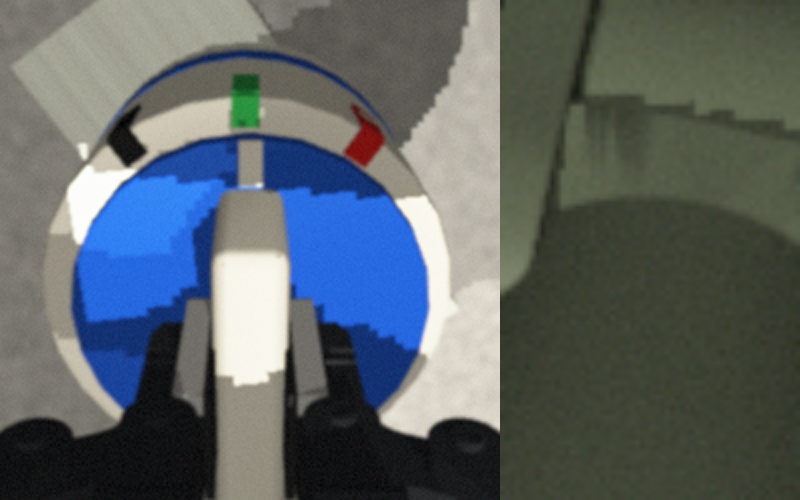

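The tick at (251,160) sits at the green mark (246,110), with the disc seated on the rim. One last look at the headset.

View pics/r3.png

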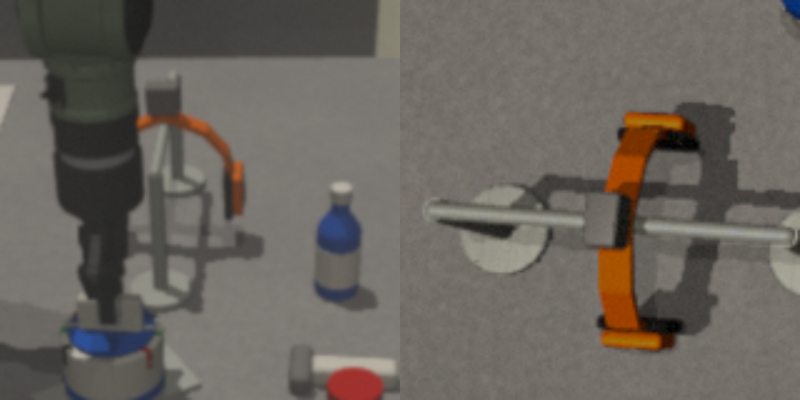

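The headset still hangs astride the bar at (607,220), and the lid is seated under the gripper with the bystanders where they were. Handing in.

```bash
python3 -c "
from bench import job
print(job.job_done())"
```

```text
the job is handed in; nothing more can be done
None
```

The job is handed in at about 17 s of the 54 s: the headset hangs on the rail, and the lid is fully home, turned to the green marks to within about 1°, and still gripped and pressed down with about 9 N.

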